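# Nib boxes under the height bar

### The arm

A 7-joint arm with a two-finger parallel gripper is mounted at the origin on the work surface. World frame = base frame: x ahead of the robot, y to its left, z up, the work surface at z = 0. Lengths are in mm, angles in rad, forces in N, time in s.
With the tool pointing down it reaches from about 400 to 875 mm from the base axis. Payload 4.4 kg.
Tool frame: the origin (TCP) lies at the very end of the fingers, on their centre line; the grasp point (between the pads) lies 19 mm behind it; z points along the fingers, y is the line along which they close (so a half turn about z gives the same grasp; the last joint's range is limited). The gripper opens to 85 mm and grips with 20 to 120 N. Pads are 22 mm wide; open, the fingers measure 114 mm over their backs; the gripper's body (76 mm by 85 mm) begins 54 mm behind the grasp point. The pads swing forward as they close: fully open they stand 13 mm farther back than shut.
Start: joints at [1.164, 0.628, 0.038, 1.517, -0.027, 0.996, -0.02], TCP at [217.285, -612.622, 231.313] pointing down, gripper open.
Joint ranges: [-3.06, 3.06], [-0.37, 2.12], [-1.25, 1.32], [0.18, 2.47], [-1.1, 4.24], [0.23, 1.98], [-2.94, 2.94]. Speed limits (rad/s): [2.57, 2.57, 3.14, 3.14, 3.14, 3.14, 3.14].

### API

Orientations are given as [roll, pitch, yaw] about the fixed x, y, z axes, in that order (R = Rz(yaw) Ry(pitch) Rx(roll)).
In Python, from cell import sensors, get_image, camera_params, order gives the robot as it stands.
- The arm moves only by the shell command python3 -m inch 'ROWS' [OPENING]. ROWS is JSON, a list that holds one entry, the list of rows, each a list of 4 numbers: the shift along the tool's x, y, z in cm, then the turn about the tool's z in degrees. A call has 1 to 8 rows; each row is the pose to reach, as a shift and turn from the pose commanded when the call began, along the tool's axes at that moment; what a row does not reach only later rows make up. A row lasts 1/12 s, in which the tool goes at most 41.7 mm and 7.16 degrees, less where a joint would pass 70% of its speed; a pose out of reach is approached as far as the arm can. A call with a gripper value outside its range is refused whole. OPENING is the finger opening in cm, from 0 to 8.54, set as the call begins (- or left out, the last holds). The fingers move at their own pace and stop on an object; the grip force is fixed at half the most. Time passes only in rows, so rows that repeat a pose let the fingers close. It gives the time, the measured TCP pose, the force, the opening and the grip force at its end, in the units of the state.
- sensors.read_state(): the state, without advancing time (a new reading comes with each control period).
- get_image(name): name is "scene" or "top" or "wrist"; returns the picture (400x640x3 uint8, blue, green, red); there is no depth.
- camera_params(name): a dict with "mtx" (3x3 intrinsics, pixels), "D" ([k1, k2, p1, p2, k3] as OpenCV has them; the pictures are not rectified), "rvec" (rotation vector, rad) and "tvec" (3), from world to camera coordinates, as OpenCV has them. Camera axes: x right, y down, z forward; pixel columns grow to the right and rows downward; lengths in mm; the calibration is good to about 2 mm. A picture is of the moment at which its call begins: read the wrist's pose just before it. camera_params takes no time and is no camera call; for the wrist camera it gives the pose at the moment of the call.
- order.finish_job(): hands the job in; it is judged then, once.
The state is a dict: "clock": time; "qpos": joint angles; "qd": joint speeds; "tau": joint torques, N m; "eef_pos": TCP position; "tool_rot": TCP orientation; "force": force on the tool from outside, world axes, zero at the start; "torque": the same for the moment, N m; "width": finger opening in mm; "gripper_force": force on a finger pad.
Only numpy, scipy, OpenCV 4.12 (cv2) and the standard library are available. Lean on these libraries where they do the work, as an engineer would, in place of code of your own. Each camera call takes 0.05 s, during which the arm holds its last target. There are 200 camera calls.

### The job

One of the two wooden nib boxes is overfilled and too tall for the post. Find out which by gently pushing them under the yellow bar of the height gauge, without forcing anything: slide the box that clears under the bar until it presses lightly on the end stop and leave it there, and put the one that does not clear, upright, into the red rework tray. Leave the bowl, the jars, the orange pot and the glass where they are.

Things in the scene. Friction and masses are not known exactly. Their poses are not given: they have to be found in the camera images.
- gauge: Height gauge, fixed: base plate 6 mm thick, x -184 to +78 mm, 222 mm wide. Origin on the table under the bar's middle; +x = pushing direction, away from the robot. Two lanes along x, centred at y = +57.5 and -57.5 mm, 68 mm wide between rails 10 mm high with flared mouths from x = -36 mm; open before that. A box that is home has its centre at x = +12 mm, one stopped by the bar at about -58 mm.
- bar: Fixed yellow bridge bar across both lanes, 16 (x) x 212 x 12 mm. Origin: middle of its underside, 38 mm above the base plate (44 above the table); its top is 56 mm above the table. Never push on it with 20 N or more. Fingers need not pass under it: a box that is home still sticks out 30 mm on the near side.
- stop: The gauge's fixed steel end stop across both lanes, 30 mm high, 14 mm thick. Origin: middle of its underside, on the base plate; its near face is at x = +62 mm of the gauge. It must never be pushed with 20 N or more. A free box slides along the plate with less than 6 N, so a force of 8 N or so means that it has met the bar, a rail or the stop.
- box_a_mid (a point): Nib box A: brown wooden lower half 100 (x) x 60 x 30 mm; pale lid lies keyed on it, not fastened (grip the lower half). Total height 36 mm or, overfilled, 40 mm; which box is overfilled varies, not known beforehand. About 0.28 kg. Point: centre of the lower half, 15 mm above its underside. Starts on the gauge plate parallel to it, centre 95-119 mm before the bar's middle, y +57.5 lane within 3 mm.
- box_b_mid (a point): Nib box B: brown wooden lower half 100 (x) x 60 x 30 mm; pale lid lies keyed on it, not fastened (grip the lower half). Total height 36 mm or, overfilled, 40 mm; which box is overfilled varies, not known beforehand. About 0.28 kg. Point: centre of the lower half, 15 mm above its underside. Starts on the gauge plate parallel to it, centre 95-119 mm before the bar's middle, y -57.5 lane within 3 mm.
- tray: Red rework tray, fixed, 190 x 160 x 22 mm (190 along its x), open on top, walls and floor 4 mm. Origin: centre of its underside, on the table. It stands on the left or the right of the gauge.
- bowl: White bowl, 130 mm across, 55 mm high, a bystander on the other side of the gauge than the tray. Origin: centre of its underside.
- ink_jar: Amber ink jar, 44 mm across, 45 mm high, a bystander beyond the gauge. Origin: centre of its underside.
- ink_jar2: Black ink jar, 44 mm across, 45 mm high, a bystander beyond the gauge. Origin: centre of its underside.
- pot: Orange pot, 56 mm across, 70 mm high, a bystander on the right. Origin: centre of its underside.
- glass: Drinking glass, 72 mm across, 100 mm high, a bystander on the right at the back. Origin: centre of its underside.
There are look-alikes about, which are no part of the job. What is shaped like the part that bears box_a_mid but purple or turquoise is not meant.

How it is judged (in metres and radians):
On the way:
1. a box has gone under the bar and presses on the end stop with more than 0.5 N (((x of box_a_mid in the frame of gauge between 0.0085 and 0.016 m and y of box_a_mid in the frame of gauge between -0.075 and 0.075 m and z of box_a_mid in the frame of gauge between 0.017 and 0.025 m and angle between box_a_mid's own z axis and vertical below 0.06 rad and contact force between stop and anything else above 0.5 N) or (x of box_b_mid in the frame of gauge between 0.0085 and 0.016 m and y of box_b_mid in the frame of gauge between -0.075 and 0.075 m and z of box_b_mid in the frame of gauge between 0.017 and 0.025 m and angle between box_b_mid's own z axis and vertical below 0.06 rad and contact force between stop and anything else above 0.5 N))), for 0.02 s.
At the end, for the whole second after the job is handed in: The box that clears stands flat under the bar, its front within 3.5 mm of the end stop; the other, too tall, box stands upright on the floor of the red tray (centre within 60 mm in x and 55 mm in y of the tray's centre, tilt under 0.06 rad) (((x of box_a_mid in the frame of gauge between 0.0085 and 0.016 m and y of box_a_mid in the frame of gauge between -0.075 and 0.075 m and z of box_a_mid in the frame of gauge between 0.017 and 0.025 m and angle between each of box_a_mid, box_b_mid's own z axis and vertical below 0.06 rad and x of box_b_mid in the frame of tray between -0.06 and 0.06 m and y of box_b_mid in the frame of tray between -0.055 and 0.055 m and z of box_b_mid in the frame of tray below 0.024 m) or (x of box_b_mid in the frame of gauge between 0.0085 and 0.016 m and y of box_b_mid in the frame of gauge between -0.075 and 0.075 m and z of box_b_mid in the frame of gauge between 0.017 and 0.025 m and angle between each of box_b_mid, box_a_mid's own z axis and vertical below 0.06 rad and x of box_a_mid in the frame of tray between -0.06 and 0.06 m and y of box_a_mid in the frame of tray between -0.055 and 0.055 m and z of box_a_mid in the frame of tray below 0.024 m))); the robot touches nothing.
It fails at once if the bar is pushed with 20 N or more (contact force between bar and anything else above 20 N).
It fails at once if the end stop is pushed with 20 N or more (contact force between stop and anything else above 20 N).
It fails at once if the bowl, a jar, the pot or the glass is moved by more than 25 mm (distance of any of bowl, ink_jar, ink_jar2, pot, glass from where it was at the start of the episode above 0.025 m).
It also fails if it takes over 72 s, if anything falls off the work surface, if the arm or the gripper's body presses on something with over 40 N, if the wrist force passes 120 N, or if a joint passes its speed limit or range.

## Working session

There is one attempt and no reset: what is moved stays moved. The work goes in short steps, Python scripts to look and compute and a shell command to move; the robot and the scene stay as the last step left them, time stands still between calls to the robot, and variables do not carry over. Pictures are saved under pics/ and viewed, at most 10 in all, crops included, and the job is handed in when it is done.

```bash
mkdir -p pics; ls; python3 - <<'E'
from cell import sensors,get_image,camera_params
import cv2
s=sensors.read_state();print(s)
for n in("top","scene"):
    cv2.imwrite(f"pics/{n}1.png",get_image(n))
    p=camera_params(n);print(n,p)
E
```

```text
pics
{'clock': 0.0, 'qpos': array([ 1.16422349,  0.62928419,  0.0384226 ,  1.51839129, -0.02699154,
        0.9963259 , -0.02002098]), 'qd': array([ 0.0009486 ,  0.00172574, -0.00015138,  0.00070954,  0.00089259,
       -0.00073023, -0.00079623]), 'tau': array([-6.95745930e-04, -5.63395393e+01,  1.22630272e+00, -1.93442899e+01,
        1.11056969e-02,  1.06009954e-02, -1.29961961e-05]), 'eef_pos': array([ 217.06092389, -612.00554595,  230.42144272]), 'tool_rot': array([-3.13970138e+00,  1.82028848e-05,  3.40771607e-01]), 'force': array([ 0.42717458,  0.2922681 , -0.68604531]), 'torque': array([0.036449  , 0.04818063, 0.02102309]), 'gripper_force': 0.0, 'width': 85.4106896795813}
top {'mtx': array([[479.51219142,   0.        , 324.36727842],
       [  0.        , 479.51219142, 197.1119032 ],
       [  0.        ,   0.        ,   1.        ]]), 'D': array([-0.14223102,  0.        ,  0.        ,  0.        ,  0.        ]), 'rvec': array([ 2.21465313, -2.17569017,  0.07638292]), 'tvec': array([ -45.14981887,  523.34122384, 1567.28703264])}
scene {'mtx': array([[377.19195291,   0.        , 316.86850513],
       [  0.        , 377.19195291, 195.74473508],
       [  0.        ,   0.        ,   1.        ]]), 'D': array([-0.02144423,  0.        ,  0.        ,  0.        ,  0.        ]), 'rvec': array([ 1.08419963,  2.43906845, -0.99243153]), 'tvec': array([ 405.25085368, -214.89630172, 1227.97652915])}
```

View pics/top1.png

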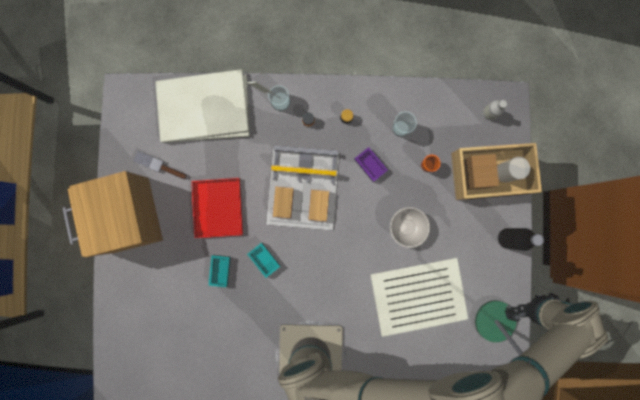

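View pics/scene1.png

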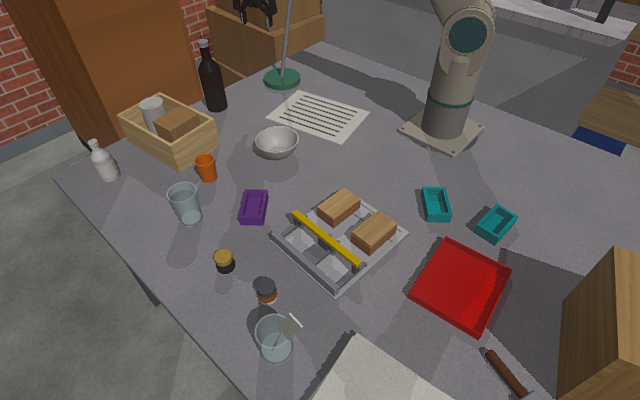

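The top view has world x pointing up and y pointing left. The gauge is around (303,188), with the bar from (272,169) to (337,174). Box A is at (283,203), box B at (318,206), the tray at (218,208) and the bowl at (410,228). I'll enlarge the gauge and tray for accurate corners.

```bash
python3 - <<'E'
import cv2
a=cv2.imread("pics/top1.png")[140:250,185:345]
cv2.imwrite("pics/c1.png",cv2.resize(a,None,fx=5,fy=5,interpolation=cv2.INTER_CUBIC))
E
```

```text
(no output)
```

View pics/c1.png

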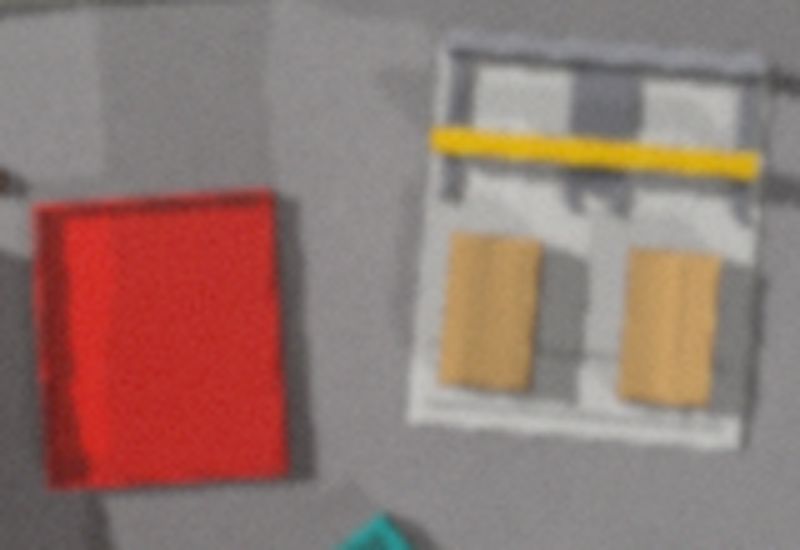

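```bash
cat > h.py <<'E'
import numpy as np,cv2
from cell import sensors,get_image,camera_params
def ray(p,uv,z):
    R=cv2.Rodrigues(p["rvec"])[0];c=-R.T@p["tvec"]
    n=cv2.undistortPoints(np.array(uv,float).reshape(-1,1,2),p["mtx"],p["D"]).reshape(-1,2)
    d=np.c_[n,np.ones(len(n))]@R
    return c+d*((z-c[2])/d[:,2])[:,None]
E
python3 - <<'E'
from h import *
p=camera_params("top")
def q(n,c,z):
    w=ray(p,np.array(c)/5+[185-.4,140-.4],z)
    print(n,w[:,:2].round(1).tolist(),"mean",w.mean(0)[:2].round(1),"sides",np.linalg.norm(np.diff(w,axis=0),axis=1).round(1))
    return w
q("bar",[(433,128),(761,153),(758,179),(433,153)],56)
w=q("plate",[(408,422),(740,447)],6)
q("A",[(452,233),(542,238),(532,390),(441,384)],44)
q("B",[(630,248),(722,252),(712,405),(620,399)],44)
q("tray",[(35,205),(272,190),(289,478),(48,490)],22)
q("bowl",((np.array([[410,228]])-[185,140])*5),55)
E
```

```text
bar [[622.0, 138.3], [609.5, -74.2], [592.6, -72.5], [605.7, 137.9]] mean [607.4  32.4] sides [212.8  17.  210.8]
plate [[431.9, 155.4], [419.4, -65.1]] mean [425.6  45.2] sides [220.8]
A [[555.0, 125.4], [552.8, 66.8], [454.0, 71.2], [456.8, 130.3]] mean [504.6  98.4] sides [58.7 98.9 59.1]
B [[547.3, 9.5], [545.8, -50.2], [446.4, -45.5], [449.2, 14.1]] mean [497.2 -18. ] sides [59.8 99.5 59.6]
tray [[570.7, 406.5], [583.2, 247.6], [393.5, 231.2], [382.0, 391.7]] mean [482.4 319.3] sides [159.4 190.4 160.9]
bowl [[428.0, -312.5]] mean [ 428.  -312.5] sides []
```

```bash
python3 - <<'E'
from h import *
pt,ps=camera_params("top"),camera_params("scene")
b=ray(pt,[[495,322]],5)[0]; print("lamp top",b, "scene",ray(ps,[[282,78]],5)[0])
for z in (0,200,400,600,800):
    for n,p in(("top",pt),("scene",ps)):
        print(z,n,cv2.projectPoints(np.array([[b[0],b[1],z]]),p["rvec"],p["tvec"],p["mtx"],p["D"])[0].ravel().round())
t=cv2.imread("pics/top1.png")[225:400,420:640]; s=cv2.imread("pics/scene1.png")[0:175,180:400]
cv2.imwrite("pics/c2.png",np.vstack([cv2.resize(x,None,fx=1.7,fy=1.7,interpolation=cv2.INTER_CUBIC) for x in(t,s)]))
E
```

```text
lamp top [ 111.96804993 -620.48367675    5.        ] scene [ 113.37925559 -628.48058169    5.        ]
0 top [494. 322.]
0 scene [284.  80.]
200 top [518. 334.]
200 scene [280.  28.]
400 top [548. 351.]
400 scene [274. -36.]
600 top [589. 373.]
600 scene [ 268. -116.]
800 top [643. 401.]
800 scene [ 260. -219.]
```

View pics/c2.png

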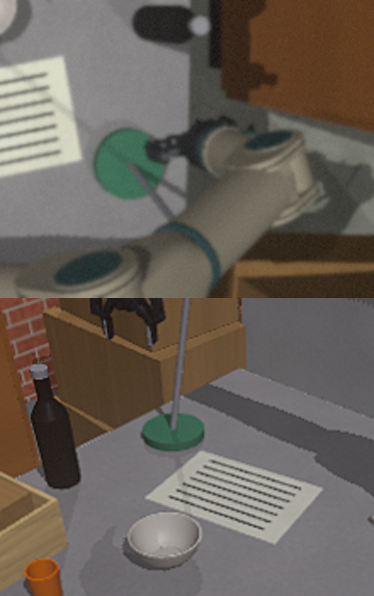

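The lamp base is at about (112,-622), beside the tool. Its pole leans from (130,160) under the arm link in the upper half and up to (190,300) in the lower half. I'll solve for the pole line before moving.

```bash
python3 - <<'E'
from h import *
pt,ps=camera_params("top"),camera_params("scene")
def pl(p,a,b):
    R=cv2.Rodrigues(p["rvec"])[0];c=-R.T@p["tvec"]
    u=ray(p,[a,b],0)-c; return np.cross(*u)
d=np.cross(pl(pt,(496,319),(526,357)),pl(ps,(283,76),(291,0)));d/=d[2]
for z in(0,200,300,400,500,700):print(z,(np.array([112,-622,0])+d*z).round())
s=sensors.read_state()
# plan helper
def plan(tx,ty,tz,yaw):
    e=s["eef_pos"];y=s["tool_rot"][2];d=np.array([tx,ty,tz])-e
    print("x,y,z cm",(d@np.c_[[np.cos(y),np.sin(y),0],[np.sin(y),-np.cos(y),0],[0,0,-1]]/10).round(2),"turn",np.degrees(y-yaw).round(1))
plan(460,-300,250,s["tool_rot"][2])
E
```

```text
0 [ 112. -622.    0.]
200 [  71. -613.  200.]
300 [  51. -608.  300.]
400 [  31. -604.  400.]
500 [  10. -599.  500.]
700 [ -30. -590.  700.]
x,y,z cm [ 33.32 -21.3   -1.95] turn 0.0
```

```bash
cat >> h.py <<'E'
def plan(tx,ty,tz,yaw=-0.056):
    s=sensors.read_state();e=s["eef_pos"];y=s["tool_rot"][2];d=np.array([tx,ty,tz])-e
    print("rows x,y,z cm",(d@np.c_[[np.cos(y),np.sin(y),0],[np.sin(y),-np.cos(y),0],[0,0,-1]]/10).round(2),"turn",np.degrees(y-yaw).round(1))
E
python3 -m inch '[[[25,-16,-1.5,0],[25,-16,-1.5,0],[25,-16,-1.5,0],[25,-16,-1.5,0],[25,-16,-1.5,0],[25,-16,-1.5,0],[25,-16,-1.5,0],[25,-16,-1.5,0]]]' 0
python3 -c "
from h import *
plan(470,-150,230)"
```

```text
clock: 0.77
eef_pos: [405.7, -370.0, 246.4]
tool_rot: [-3.138, -0.005, 0.352]
force: [0.9, 0.7, 0.5]
width: -0.3
gripper_force: 0.0
rows x,y,z cm [ 13.63 -18.43   1.64] turn 23.4
```

```bash

python3 -m inch '[[[13.6,-18.5,1.5,23],[13.6,-18.5,1.5,23],[13.6,-18.5,1.5,23],[13.6,-18.5,1.5,23],[13.6,-18.5,1.5,23],[13.6,-18.5,1.5,23],[13.6,-18.5,1.5,23],[13.6,-18.5,1.5,23]]]'
python3 -c "
from h import *
plan(425,102.7,150)"
```

```text
clock: 1.43
eef_pos: [466.0, -157.1, 231.1]
tool_rot: [-3.141, 0.001, -0.057]
force: [-0.5, -0.6, 0.0]
width: -0.3
gripper_force: 0.0
rows x,y,z cm [ -5.57 -25.7    8.11] turn -0.1
```

```bash

python3 -m inch '[[[-6,-25.2,8,0],[-6,-25.2,8,0],[-6,-25.2,8,0],[-6,-25.2,8,0],[-6,-25.2,8,0],[-6,-25.2,8,0],[-6,-25.2,8,0],[-6,-25.2,8,0]]]'
python3 -m inch '[[[0,0,0,0],[0,0,0,0]]]'
python3 - <<'E'
from h import *
plan(428.7,102.7,22)
cv2.imwrite("pics/w1.png",get_image("wrist"))
E
```

```text
clock: 2.1
eef_pos: [420.0, 99.8, 150.1]
tool_rot: [-3.141, 0.002, -0.055]
force: [0.6, 0.0, 0.8]
width: 0.1
gripper_force: 0.0
clock: 2.27
eef_pos: [421.9, 94.6, 151.5]
tool_rot: [3.14, -0.001, -0.064]
force: [-0.6, 0.3, -0.1]
width: -0.1
gripper_force: 0.0
rows x,y,z cm [ 0.63 -0.85 12.95] turn -0.4
```

View pics/w1.png

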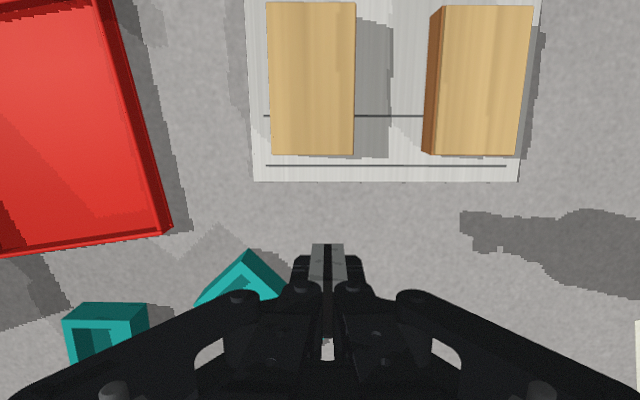

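```bash

python3 - <<'E'
from h import *
p=camera_params("wrist")
for z in (42,46):
  w=ray(p,[(273,155.5),(354,155.5),(421,152),(434,154),(515,157),(356,2),(434,6),(532,7)],z);print(z,w[:,:2].round(1).tolist())
print("plate",ray(p,[(254,182),(519,182)],6).round(1).tolist())
print("turq",ray(p,[(250,249),(287,292)],25).round(1).tolist())
E
```

```text
42 [[458.2, 131.4], [454.4, 73.0], [453.9, 24.7], [451.8, 15.3], [445.9, -43.6], [554.2, 67.2], [548.7, 16.4], [544.3, -48.0]]
46 [[458.7, 130.8], [454.9, 73.3], [454.4, 25.8], [452.4, 16.5], [446.6, -41.4], [553.1, 67.6], [547.7, 17.6], [543.4, -45.8]]
plate [[433.0, 155.6, 6.0], [418.6, -67.5, 6.0]]
turq [[380.6, 161.3, 25.0], [339.2, 134.4, 25.0]]
```

```bash

python3 -m inch '[[[0.5,-0.9,13.5,0],[0.5,-0.9,13.5,0],[0.5,-0.9,13.5,0],[0.5,-0.9,13.5,0],[0.5,-0.9,13.5,0],[0.5,-0.9,13.5,0]]]'
python3 -m inch '[[[0,0,0,0],[0,0,0,0],[0,0,0,0]]]'
python3 -c "
from h import *
plan(428.7,103.7,16,-.062)"
```

```text
clock: 2.82
eef_pos: [424.7, 105.5, 22.0]
tool_rot: [-3.135, 0.008, -0.065]
force: [-1.3, 0.2, -0.2]
width: 0.1
gripper_force: 0.0
clock: 3.07
eef_pos: [424.0, 106.8, 23.0]
tool_rot: [-3.134, 0.009, -0.063]
force: [0.3, 1.1, -0.5]
width: -0.5
gripper_force: 0.0
rows x,y,z cm [0.48 0.28 0.7 ] turn -0.0
```

```bash

python3 -m inch '[[[0.4,0.2,0,0],[0.8,0.3,0,0],[1.2,0.3,0,0],[1.6,0.3,0,0],[2,0.3,0,0],[2.4,0.3,0,0],[2.8,0.3,0,0],[3.2,0.3,0,0]]]'
python3 -m inch '[[[0.3,0,0,0],[0.6,0,0,0],[0.9,0,0,0],[1.2,0,0,0],[1.5,0,0,0],[1.8,0,0,0],[2.0,0,0,0],[2.2,0,0,0]]]'
python3 -c "
from h import *
cv2.imwrite('pics/w2.png',get_image('wrist'))"
```

```text
clock: 3.73
eef_pos: [454.1, 102.9, 21.9]
tool_rot: [-3.134, 0.013, -0.061]
force: [-3.8, -0.1, 2.6]
width: -0.1
gripper_force: 1.9
clock: 4.4
eef_pos: [477.5, 101.3, 21.8]
tool_rot: [-3.134, 0.01, -0.061]
force: [-3.7, 0.6, 2.7]
width: 0.1
gripper_force: 1.8
```

View pics/w2.png

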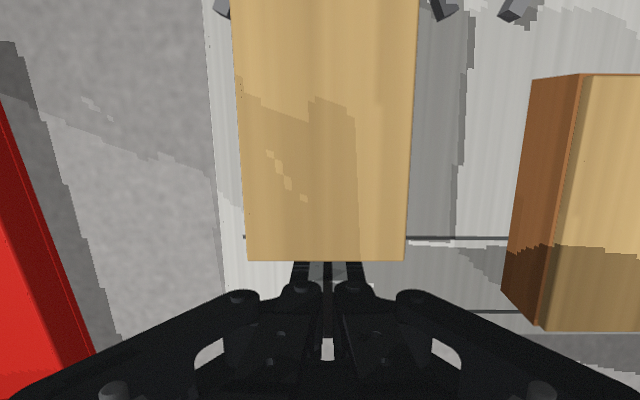

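Box A sits straight in front of the fingers, with its near edge at row 260, columns 247–405, and it is aligned with the rail flares at the top. It slides at about 4 N. Next comes the careful push.

```bash

python3 -m inch '[[[0.2,0,0,0],[0.4,0,0,0],[0.6,0,0,0],[0.8,0,0,0]]]'
python3 -m inch '[[[0.1,0,0,0],[0.2,0,0,0],[0.3,0,0,0],[0.4,0,0,0]]]'
```

```text
clock: 4.78
eef_pos: [485.4, 100.9, 21.7]
tool_rot: [-3.134, 0.01, -0.061]
force: [-3.7, 0.1, 2.1]
width: -0.2
gripper_force: 1.8
clock: 5.12
eef_pos: [489.1, 100.6, 21.7]
tool_rot: [-3.134, 0.01, -0.061]
force: [-4.2, -0.2, 2.8]
width: -0.1
gripper_force: 1.7
```

```bash
python3 -m inch '[[[0.1,0,0,0],[0.2,0,0,0]]]'
```

```text
clock: 5.28
eef_pos: [491.3, 100.5, 21.7]
tool_rot: [-3.134, 0.01, -0.061]
force: [-3.1, -0.2, 2.8]
width: -0.2
gripper_force: 1.9
```

```bash
python3 -m inch '[[[0.1,0,0,0],[0.2,0,0,0]]]'
```

```text
clock: 5.45
eef_pos: [493.3, 100.4, 21.7]
tool_rot: [-3.134, 0.01, -0.061]
force: [-3.4, 0.1, 3.6]
width: 0.3
gripper_force: 1.9
```

```bash
python3 -m inch '[[[0.1,0,0,0],[0.2,0,0,0]]]'
```

```text
clock: 5.62
eef_pos: [495.3, 100.2, 21.6]
tool_rot: [-3.134, 0.01, -0.061]
force: [-3.8, -0.3, 3.3]
width: -0.4
gripper_force: 1.8
```

```bash
python3 -m inch '[[[0.1,0,0,0],[0.2,0,0,0]]]'
```

```text
clock: 5.78
eef_pos: [496.4, 100.2, 21.5]
tool_rot: [-3.134, 0.012, -0.061]
force: [-6.2, 0.7, 4.9]
width: -0.0
gripper_force: 2.9
```

```bash
python3 -m inch '[[[0.1,0,0,0],[0.2,0,0,0]]]'
```

```text
clock: 5.95
eef_pos: [496.7, 100.2, 21.4]
tool_rot: [-3.134, 0.015, -0.061]
force: [-10.2, 0.7, 7.7]
width: 0.1
gripper_force: 4.8
```

```bash
python3 -m inch '[[[0.1,0,0,0],[0.2,0,0,0]]]'
```

```text
clock: 6.12
eef_pos: [496.7, 100.3, 21.2]
tool_rot: [-3.133, 0.019, -0.061]
force: [-12.4, 0.5, 10.1]
width: -0.0
gripper_force: 6.4
```

A stopped exactly where the bar is, at 12 N, so it looks like the tall one. I'll back off and test B.

```bash
python3 -m inch '[[[-2,0,0,0],[-4.5,0,-1,0],[-6,0,-5,0],[-6,4,-9,0],[-6,8,-9,0],[-6,11.7,-9,0],[-6,11.7,-9,0],[-6,11.7,-9,0]]]'
python3 -m inch '[[[0,0,0,0],[0,0,0,0]]]'
python3 -c "
from h import *
plan(422,-13.5,18,-.062)"
```

```text
clock: 6.78
eef_pos: [436.9, -17.8, 112.2]
tool_rot: [-3.137, 0.005, -0.069]
force: [1.0, -0.1, -1.0]
width: -0.1
gripper_force: 0.0
clock: 6.95
eef_pos: [435.7, -12.6, 111.0]
tool_rot: [-3.134, 0.009, -0.059]
force: [-0.7, 0.0, -0.3]
width: 0.1
gripper_force: 0.0
rows x,y,z cm [-1.36  0.17  9.3 ] turn 0.1
```

```bash
python3 -m inch '[[[-1.2,0.2,3,0],[-1.2,0.2,6,0],[-1.2,0.2,9.3,0],[-1.2,0.2,9.3,0],[-1.2,0.2,9.3,0],[-1.2,0.2,9.3,0]]]'
python3 -c "
from h import *
cv2.imwrite('pics/w3.png',get_image('wrist'))"
```

```text
clock: 7.45
eef_pos: [421.8, -13.3, 17.7]
tool_rot: [-3.134, 0.012, -0.059]
force: [0.1, 0.2, 0.5]
width: -0.3
gripper_force: 0.0
```

View pics/w3.png

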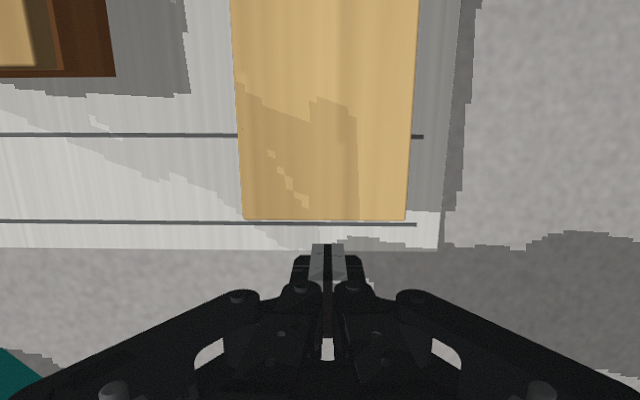

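Box B's near edge is at row 219, columns 243–405, centred on the fingers at column 327. Box A's lid still looks seated. Pushing B now.

```bash
python3 -m inch '[[[0.4,0,0,0],[0.8,0,0,0],[1.2,0,0,0],[1.6,0,0,0],[2,0,0,0],[2.4,0,0,0],[2.8,0,0,0],[3.2,0,0,0]]]'
python3 -m inch '[[[0.4,0,0,0],[0.8,0,0,0],[1.2,0,0,0],[1.6,0,0,0],[2,0,0,0],[2.3,0,0,0],[2.5,0,0,0],[2.7,0,0,0]]]'
```

```text
clock: 8.17
eef_pos: [453.6, -16.3, 18.1]
tool_rot: [-3.134, 0.011, -0.061]
force: [-4.4, 0.4, 2.6]
width: 0.4
gripper_force: 2.0
clock: 8.83
eef_pos: [481.1, -18.1, 17.8]
tool_rot: [-3.134, 0.01, -0.061]
force: [-4.1, 1.0, 3.2]
width: -0.1
gripper_force: 2.0
```

```bash
python3 -m inch '[[[0.1,0,0,0],[0.2,0,0,0],[0.3,0,0,0],[0.4,0,0,0]]]'
```

```text
clock: 9.17
eef_pos: [484.8, -18.3, 17.8]
tool_rot: [-3.134, 0.01, -0.061]
force: [-3.0, -0.3, 3.3]
width: -0.2
gripper_force: 1.9
```

```bash
python3 -m inch '[[[0.1,0,0,0],[0.2,0,0,0],[0.3,0,0,0],[0.4,0,0,0]]]'
```

```text
clock: 9.5
eef_pos: [488.9, -18.6, 17.8]
tool_rot: [-3.134, 0.01, -0.061]
force: [-3.2, 0.2, 2.8]
width: -0.4
gripper_force: 1.9
```

```bash
python3 -m inch '[[[0.1,0,0,0],[0.2,0,0,0],[0.3,0,0,0]]]'
```

```text
clock: 9.75
eef_pos: [492.0, -18.8, 17.7]
tool_rot: [-3.134, 0.01, -0.061]
force: [-5.3, 0.5, 3.8]
width: 0.1
gripper_force: 2.1
```

```bash
python3 -m inch '[[[0.1,0,0,0],[0.2,0,0,0]]]'
```

```text
clock: 9.92
eef_pos: [494.0, -18.9, 17.7]
tool_rot: [-3.134, 0.01, -0.061]
force: [-4.6, -0.1, 4.2]
width: 0.0
gripper_force: 2.1
```

```bash
python3 -m inch '[[[0.1,0,0,0],[0.2,0,0,0]]]'
```

```text
clock: 10.08
eef_pos: [496.0, -19.0, 17.7]
tool_rot: [-3.134, 0.01, -0.062]
force: [-4.0, 0.7, 3.2]
width: -0.1
gripper_force: 1.9
```

```bash
python3 -m inch '[[[0.1,0,0,0],[0.2,0,0,0]]]'
```

```text
clock: 10.25
eef_pos: [498.0, -19.1, 17.6]
tool_rot: [-3.134, 0.01, -0.061]
force: [-4.0, 1.1, 3.7]
width: 0.0
gripper_force: 2.1
```

B has gone past the bar face, so it clears. On to the end stop.

```bash
python3 -m inch '[[[0.2,0,0,0],[0.4,0,0,0],[0.6,0,0,0],[0.8,0,0,0],[1,0,0,0],[1.2,0,0,0],[1.4,0,0,0],[1.6,0,0,0]]]'
```

```text
clock: 10.92
eef_pos: [514.0, -20.1, 17.5]
tool_rot: [-3.134, 0.01, -0.061]
force: [-4.0, 1.0, 3.3]
width: -0.3
gripper_force: 2.0
```

```bash
python3 -m inch '[[[0.2,0,0,0],[0.4,0,0,0],[0.6,0,0,0],[0.8,0,0,0],[1,0,0,0],[1.2,0,0,0],[1.4,0,0,0],[1.6,0,0,0]]]'
```

```text
clock: 11.58
eef_pos: [530.0, -21.1, 17.4]
tool_rot: [-3.134, 0.01, -0.062]
force: [-4.1, -0.6, 3.8]
width: 0.1
gripper_force: 1.8
```

```bash
python3 -m inch '[[[0.2,0,0,0],[0.4,0,0,0],[0.6,0,0,0],[0.8,0,0,0],[1,0,0,0],[1.2,0,0,0],[1.4,0,0,0],[1.6,0,0,0]]]'
```

```text
clock: 12.25
eef_pos: [546.0, -22.1, 17.2]
tool_rot: [-3.134, 0.01, -0.061]
force: [-4.6, 0.8, 4.2]
width: 0.1
gripper_force: 2.0
```

```bash
python3 -m inch '[[[0.1,0,0,0],[0.2,0,0,0],[0.3,0,0,0],[0.4,0,0,0],[0.5,0,0,0],[0.6,0,0,0],[0.7,0,0,0]]]'
```

```text
clock: 12.83
eef_pos: [552.8, -22.5, 17.1]
tool_rot: [-3.134, 0.01, -0.061]
force: [-4.5, 0.1, 3.5]
width: -0.1
gripper_force: 2.1
```

```bash
python3 -m inch '[[[0.1,0,0,0],[0.2,0,0,0]]]'
```

```text
clock: 13.0
eef_pos: [554.9, -22.6, 17.1]
tool_rot: [-3.134, 0.01, -0.061]
force: [-4.4, 0.6, 2.8]
width: 0.0
gripper_force: 2.1
```

```bash
python3 -m inch '[[[0.1,0,0,0],[0.2,0,0,0]]]'
```

```text
clock: 13.17
eef_pos: [556.7, -22.8, 17.1]
tool_rot: [-3.134, 0.01, -0.061]
force: [-7.1, 0.2, 5.5]
width: 0.3
gripper_force: 4.0
```

```bash
python3 -m inch '[[[0.1,0,0,0],[0.2,0,0,0]]]'
```

```text
clock: 13.33
eef_pos: [556.7, -22.7, 16.9]
tool_rot: [-3.134, 0.014, -0.061]
force: [-10.9, 0.8, 7.8]
width: -0.2
gripper_force: 5.0
```

B is against the stop. I'll back off and look at both boxes from above.

```bash
python3 -m inch '[[[-2,0,0,0],[-4,0,-2,0],[-6,0,-6,0],[-6,-2,-10,0],[-6,-5,-13,0],[-6,-5,-13,0],[-6,-5,-13,0],[-6,-5,-13,0]]]' 8.5
python3 -m inch '[[[0,0,0,0],[0,0,0,0]]]'
python3 -c "
from h import *
print(sensors.read_state()['eef_pos'])
import pickle
p=camera_params('wrist');pickle.dump(p,open('p4.pkl','wb'));cv2.imwrite('pics/w4.png',get_image('wrist'))"
```

```text
clock: 14.0
eef_pos: [504.3, 29.9, 148.1]
tool_rot: [-3.135, 0.007, -0.06]
force: [-0.6, 0.4, 0.5]
width: 85.1
gripper_force: 0.0
clock: 14.17
eef_pos: [502.7, 28.3, 147.0]
tool_rot: [-3.136, 0.011, -0.064]
force: [0.1, -0.0, -0.2]
width: 85.5
gripper_force: 0.0
[502.74000974  28.348149   147.00059271]
```

View pics/w4.png

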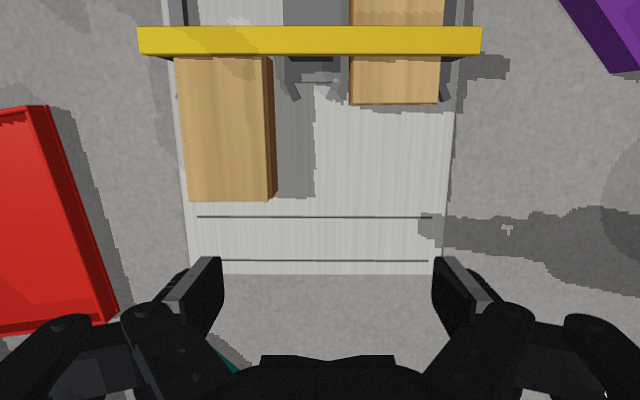

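The picture shows A stopped at the bar, with its near edge at row 201, columns 189–268. B is under the bar, with its near edge at row 103, columns 350–440.

```bash
python3 - <<'E'
from h import *
import pickle
p=pickle.load(open('p4.pkl','rb'))
print("A",ray(p,[(189,201),(268,201),(174,58),(265,56)],46).round(1).tolist())
print("B",ray(p,[(350,103.5),(439,103.5)],42).round(1).tolist())
print("bar top near",ray(p,[(139,53),(481,53)],56).round(1).tolist())
print("tray",ray(p,[(46,106),(118,312)],22).round(1).tolist())
plan(556,96.5,110,-.062)
E
```

```text
A [[509.8, 129.1, 46.0], [506.3, 71.8, 46.0], [606.3, 122.7, 46.0], [603.4, 63.2, 46.0]]
B [[570.2, 9.3, 42.0], [566.4, -51.1, 42.0]]
bar top near [[609.2, 140.1, 56.0], [595.3, -72.3, 56.0]]
tray [[583.6, 234.9, 22.0], [407.5, 219.9, 22.0]]
rows x,y,z cm [ 4.88 -7.14  3.71] turn -0.1
```

```bash
python3 -m inch '[[[4.7,-7.3,4,0],[4.7,-7.3,4,0],[4.7,-7.3,4,0],[4.7,-7.3,4,0],[4.7,-7.3,4,0]]]'
python3 -c "
from h import *
plan(555,97.5,4,-.062)"
```

```text
clock: 14.63
eef_pos: [553.6, 99.0, 106.8]
tool_rot: [-3.136, 0.012, -0.062]
force: [-0.5, -0.4, -0.1]
width: 85.1
gripper_force: 0.0
rows x,y,z cm [ 0.15  0.15 10.28] turn 0.0
```

```bash
python3 -m inch '[[[0.1,0.1,3,0],[0.1,0.1,6,0],[0.1,0.1,8,0],[0.1,0.1,9,0],[0.1,0.1,10.3,0],[0.1,0.1,10.3,0],[0.1,0.1,10.3,0]]]'
```

```text
clock: 15.22
eef_pos: [554.3, 98.8, 5.5]
tool_rot: [-3.135, 0.01, -0.063]
force: [0.7, -0.1, 0.2]
width: 85.0
gripper_force: 0.0
```

```bash
python3 -m inch '[[[0,0,0,0],[0,0,0,0],[0,0,0,0],[0,0,0,0],[0,0,0,0],[0,0,0,0]]]' 5
```

```text
clock: 15.72
eef_pos: [555.1, 98.8, 6.6]
tool_rot: [-3.135, 0.007, -0.062]
force: [-1.2, -1.9, 6.7]
width: 58.9
gripper_force: 65.9
```

```bash
python3 -m inch '[[[-1,0,0,0],[-3,0,-0.5,0],[-5,0,-3,0],[-5,0,-6,0],[-5,0,-9,0],[-5,0,-9,0],[-5,0,-9,0]]]'
python3 -c "
from h import *
plan(482,316,95,.083)"
```

```text
clock: 16.3
eef_pos: [506.3, 102.7, 97.2]
tool_rot: [-3.133, 0.006, -0.061]
force: [1.0, -0.2, -3.2]
width: 58.6
gripper_force: 69.3
rows x,y,z cm [ -3.72 -21.14   0.22] turn -8.2
```

```bash
python3 -m inch '[[[-1,-3,0,-1],[-2,-6,0,-3],[-2.5,-9,0,-5],[-3,-12,0,-7],[-3.5,-15,0,-8.2],[-3.7,-18,0,-8.2],[-3.7,-20.5,0,-8.2],[-3.7,-21.1,0,-8.2]]]'
python3 -m inch '[[[0,0,0,0],[0,0,0,0],[0,0,0,0]]]'
python3 - <<'E'
from h import *
import pickle
p=camera_params('wrist');pickle.dump(p,open('p5.pkl','wb'));a=get_image('wrist');b=get_image('top')[140:250,150:345]
cv2.imwrite('pics/w5.png',np.vstack([a[:,:],cv2.resize(b,(354,200),interpolation=cv2.INTER_CUBIC).copy() if 0 else cv2.copyMakeBorder(cv2.resize(b,(354,200),interpolation=cv2.INTER_CUBIC),0,0,0,286,0)]))
E
```

```text
clock: 16.97
eef_pos: [479.2, 321.2, 95.6]
tool_rot: [-3.13, 0.011, 0.089]
force: [-0.2, 0.5, -3.5]
width: 58.7
gripper_force: 69.3
clock: 17.22
eef_pos: [480.9, 312.9, 96.9]
tool_rot: [-3.135, 0.01, 0.079]
force: [1.3, -1.1, -2.2]
width: 58.9
gripper_force: 69.3
```

View pics/w5.png

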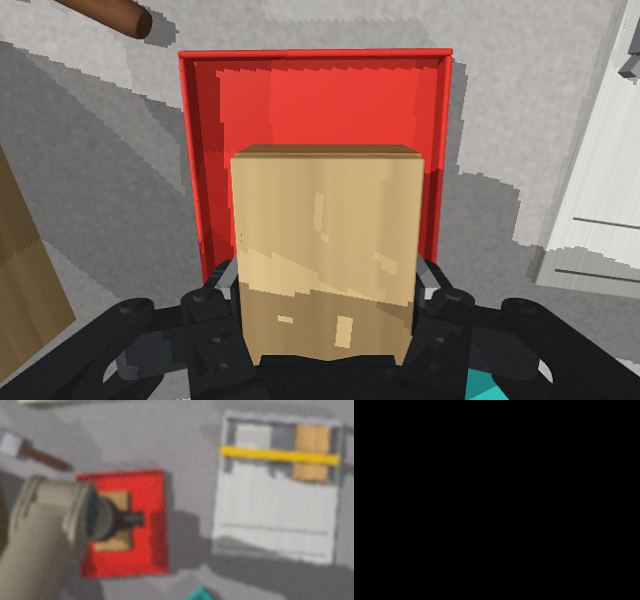

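Box A is held above the tray, whose far corners are at (180,52) and (452,50). It is nearly aligned and lid and box look intact.

```bash
python3 - <<'E'
from h import *
import pickle
p=pickle.load(open('p5.pkl','rb'))
w=ray(p,[(180,52),(452,50)],22);m=w.mean(0);d=w[0]-w[1];print(w.round(1),np.linalg.norm(d)); 
yaw=np.arctan2(-d[0],d[1]);c=m-95*np.array([np.cos(yaw),np.sin(yaw),0]);print(yaw,c)
plan(c[0],c[1],4,yaw)
E
```

```text
[[571.2 406.4  22. ]
 [584.5 249.7  22. ]] 157.28144495415583
0.08464348526520206 [483.18640083 320.03084673  22.        ]
rows x,y,z cm [ 0.25 -0.68  9.33] turn -0.3
```

```bash
python3 -m inch '[[[0.2,-0.7,2,0],[0.2,-0.7,5,0],[0.2,-0.7,7,0],[0.2,-0.7,8,0],[0.2,-0.7,8.6,0],[0.2,-0.7,8.9,0],[0.2,-0.7,8.9,0],[0.2,-0.7,8.9,0]]]'
```

```text
clock: 17.98
eef_pos: [482.6, 322.8, 9.5]
tool_rot: [-3.133, 0.007, 0.081]
force: [0.8, -0.6, -2.3]
width: 58.8
gripper_force: 69.2
```

```bash
python3 -m inch '[[[0,0,0.1,0],[0,0,0.2,0],[0,0,0.2,0]]]'
```

```text
clock: 18.23
eef_pos: [481.9, 323.1, 6.9]
tool_rot: [-3.133, 0.008, 0.082]
force: [0.9, -0.1, -3.1]
width: 58.8
gripper_force: 69.2
```

```bash
python3 -m inch '[[[0,0,0.1,0],[0,0,0.2,0],[0,0,0.2,0]]]'
```

```text
clock: 18.48
eef_pos: [481.8, 323.0, 4.8]
tool_rot: [-3.133, 0.008, 0.082]
force: [0.2, -0.2, 0.1]
width: 58.8
gripper_force: 69.5
```

```bash
python3 -m inch '[[[0,0,0.1,0],[0,0,0.1,0],[0,0,0.1,0]]]'
```

```text
clock: 18.73
eef_pos: [481.8, 323.0, 4.7]
tool_rot: [-3.132, 0.008, 0.082]
force: [-2.1, -0.0, 9.5]
width: 58.5
gripper_force: 70.6
```

On the floor. Release, raise, look.

```bash
python3 -m inch '[[[0,0,0,0],[0,0,0,0],[0,0,0,0],[0,0,0,0],[0,0,0,0],[0,0,0,0]]]' 8.3
python3 -m inch '[[[0,0,-3,0],[0,0,-6,0],[0,0,-9,0],[-2,0,-13,0],[-5,0,-16,0],[-5,0,-16,0],[-5,0,-16,0],[-5,0,-16,0]]]'
python3 - <<'E'
from h import *
a=get_image('wrist');b=get_image('scene')[170:340,260:520]
cv2.imwrite('pics/w6.png',np.hstack([cv2.resize(a,(400,250)),cv2.resize(b,(382,250),interpolation=cv2.INTER_CUBIC)]))
E
```

```text
clock: 19.23
eef_pos: [481.7, 322.8, 3.3]
tool_rot: [-3.133, 0.009, 0.082]
force: [-0.1, -1.1, -0.1]
width: 82.8
gripper_force: 0.0
clock: 19.9
eef_pos: [433.4, 318.0, 163.8]
tool_rot: [-3.133, 0.008, 0.082]
force: [-0.2, -0.1, 0.3]
width: 83.1
gripper_force: 0.0
```

View pics/w6.png

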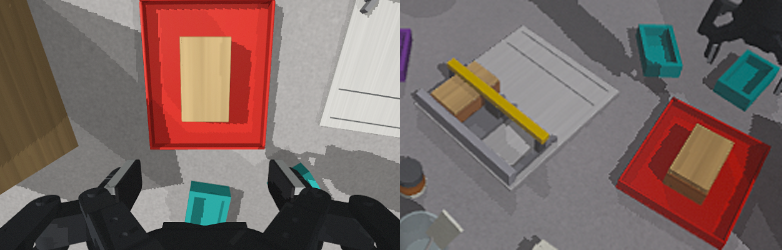

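Box A stands flat in the middle of the tray, at (205,79) in the left half. Box B is under the bar against the stop, at about (455,95) in the right half. The gripper is clear of everything, so I'm handing in.

```bash
python3 -m inch '[[[0,0,0,0],[0,0,0,0],[0,0,0,0]]]'; python3 -c "
from cell import order;print(order.finish_job())"
```

```text
clock: 20.25
eef_pos: [433.6, 317.0, 163.1]
tool_rot: [-3.134, 0.009, 0.081]
force: [-1.1, -0.3, -0.3]
width: 83.0
gripper_force: 0.0
the job is handed in; nothing more can be done
None
```

Job handed in after about 20 s of robot time, result not reported back: box A was stopped by the bar (too tall) and stands upright in the red tray, and box B cleared and rests against the end stop; the highest push was about 12 N.

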